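# Change the magazine's electrode holders and file it in the packed row

### The arm

A 6-joint arm with a two-finger parallel gripper is mounted at the origin on the work surface. World frame = base frame: x ahead of the robot, y to its left, z up, the work surface at z = 0. Lengths are in m, angles in degrees, forces in N, time in s.
With the tool pointing down it reaches from about 0.35 to 0.875 m from the base axis. Payload 4.2 kg.
Tool frame: the origin (TCP) lies midway between the tips of the shut fingers; the grasp point (between the pads) lies 19 mm behind it; y points along the fingers, z is the direction in which the jaws open and shut, and the axes are right-handed (so a half turn about y gives the same grasp; the last joint's range is limited). The gripper opens to 87 mm and grips with 3 to 60 N. Pads are 19 mm wide; open, the fingers measure 117 mm over their backs; the gripper's body (75 mm by 190 mm) begins 51 mm behind the grasp point.
Start: joints at [-57.662, 22.042, 0.453, 0, -68.411, -14.817], TCP at [0.188, -0.596, 0.223] pointing down, gripper open.
Joint ranges: [-179.83, 179.83], [-69.29, 118.12], [-61.27, 80.66], [-181.25, 117.63], [-171.15, -9.14], [-177.46, 177.46]. Speed limits (degrees/s): [159.86, 159.86, 180, 180, 180, 180].

### API

Orientations are given as [roll, pitch, yaw] about the fixed x, y, z axes, in that order (R = Rz(yaw) Ry(pitch) Rx(roll)).
In Python, from workcell import env gives the robot as it stands. The module is installed in compiled form; this text tells all that it offers. Calls block until the motion is done:
- env.goto(position, orientation): joint-space move of the TCP to a pose.
- env.move_straight(position, rotation=None, rate=0.15, force_limit=None): straight line of the TCP; rotation=None keeps the orientation; rate is the mean speed in m/s. With force_limit (N) it stops when the force on the tool has changed by that much, and returns True; else False.
- env.set_joints(angles): joint-space move.
- env.gripper_to(opening, grasp_force=None): opening from 0.0 (shut) to 1.0 (fully open); grasp_force is the grip in N (None keeps the last); returns when the fingers have stopped.
- env.dwell(seconds).
- env.inverse_kinematics(position, orientation): joint angles nearest the present ones, or None.
- env.read_state(): the state.
- env.grab_frame(name): name is "scene" or "top"; returns a dict with "image" (400x640x3 uint8, blue, green, red), "fx", "fy", "cx", "cy" (pixels), "D" ([k1, k2, p1, p2, k3] as OpenCV has them; the pictures are not rectified), "position" and "orientation" of the camera in the world. Camera axes: x right, y up, looking along -z (the intrinsics and any distortion apply to the point x, -y, -z); pixel columns grow to the right and rows downward; lengths in m; the calibration is good to about 2 mm. A picture is of the moment at which its call begins. There is no depth.
A pose or a line that the arm cannot do raises env.Unreachable and nothing moves.
- env.close_job(): hands the job in, once; it reports no verdict.
Trained networks look in a picture, given as the dict that the camera call returned (one of the last four; its "shot" number tells which), for a name from the list of things; names that differ only in an ending like _2 or _b are one class to them, and where a whole thing is asked for, a point or a joint stands for the part that bears it (a point fixed in the world has none). Each returns a list of dicts, best first, with "score" (0 to 1); they miss things now and then, are a little off and sometimes report something else, mostly with a low value. They report only what shows in the picture. A call takes as long as a camera call. They do not tell look-alikes from the thing itself.
- env.search_frame(picture, thing): "xyz" ([x, y, z] in m, in world coordinates, good to about 4 mm: the middle of the surface that is visible of it).
- env.trace(picture, thing): "mask" (400x640 bool, what is visible of it).
The state is a dict: "clock": time; "joint_positions": joint angles; "qvel": joint speeds; "joint_torque": joint torques, N m; "position": TCP position; "tool_rot": TCP orientation; "force": force on the tool from outside, world axes, zero at the start; "wrist_torque": the same for the moment, N m; "opening": opening from 0.0 (shut) to 1.0 (fully open).
Only numpy, scipy, OpenCV 4.12 (cv2) and the standard library are available. Lean on these libraries where they do the work, as an engineer would, in place of code of your own. Each camera call takes 0.05 s, during which the arm holds its last target. There are 200 camera calls.

### The job

Change the electrode holders for the next wire-cutting job: take every worn, shorter holder out of the magazine and stand it in a free pocket of the drain block, and move every full-length holder from the block into the magazine's pockets, one to a pocket and all the way down. Once that is done, file the magazine, nose first and standing on the rack's floor, into the gap in the packed row of cases: the gap is too narrow, so ease the neighbours apart without tipping them, and push the magazine fully home against the back stop, every case still standing in its place. Do not knock about the other things on the bench.

Things in the scene. Friction and masses are not known exactly. Their poses are not given: they have to be found in the camera images.
- magazine: Loose upright aluminium magazine, 144 long (x) x 30 wide (y) x 64 high, 0.5 kg. Origin: centre of its underside; z up, +x to its wedge nose; tail (-x end) half round, radius 15. Four square pockets in its top, in a line along x (see pocket0). From x = -57 to -22 it is solid with flat sides: room to grip it across its 30 mm width.
- magazine_nose (a point): Tip of the magazine's nose at underside level, 72 ahead of its origin. The nose narrows from 30 wide to a rounded 12 wide tip over the last 15.
- pocket0 (a point): Centre of the floor of the pocket nearest the nose, 12 above the magazine's underside. The pockets are 14 x 14, 52 deep, at magazine x = +48, +27, +6 and -15, all alike; side walls 8 thick.
- cradle: Loose heavy steel loading cradle, 1.2 kg: base plate 180 (x) x 84 (y) x 8 thick; the magazine stands on it between two side rails (inner faces at y = +-17, x = -50 to +50, tops 28 above the table) and two end lugs (inner faces at x = +-75, tops 18 above the table). Origin: centre of its underside, right under the magazine's at the start. Lift the magazine straight up out of it.
- rack: Fixed green filing rack. Origin: table level, middle of the row; +x to its back stop, y along the row; open front at -x, nearest the robot. Floor plate 8 thick, x = -114 to +78; back stop face at x = +72; stop and side cheeks reach 55 above the table; cheeks' inner faces at y = +-58, x = -72 to +72. A thing 144 long pushed home spans x = -72 to +72.
- block: Fixed grey drain block, 50 (x) x 216 (y) x 60 high. Origin: centre of its underside. Six square pockets 14 x 14, 52 deep (floors 8 above the table) in one line along its y, at y = -85, -51, -17, +17, +51, +85.
- holder0: Full-length electrode holder: steel rod 11 in diameter, 80 long, with a brass band near its top and round ends, 35 g (may be absent). Origin: centre of its foot; z along it to the top. Seated in a block or magazine pocket it stands 28 proud. It starts in one of the block's pockets.
- holder1: Full-length electrode holder: steel rod 11 in diameter, 80 long, with a brass band near its top and round ends, 35 g (may be absent). Origin: centre of its foot; z along it to the top. Seated in a block or magazine pocket it stands 28 proud. It starts in one of the block's pockets.
- holder2: Full-length electrode holder: steel rod 11 in diameter, 80 long, with a brass band near its top and round ends, 35 g (may be absent). Origin: centre of its foot; z along it to the top. Seated in a block or magazine pocket it stands 28 proud. It starts in one of the block's pockets.
- holder3: Full-length electrode holder: steel rod 11 in diameter, 80 long, with a brass band near its top and round ends, 35 g (may be absent). Origin: centre of its foot; z along it to the top. Seated in a block or magazine pocket it stands 28 proud. It starts in one of the block's pockets.
- stub0: Worn electrode holder: as the full-length ones but only 70 long (may be absent). Origin: centre of its foot; z to its top. Seated in a pocket it stands 18 proud. It starts in one of the magazine's pockets.
- stub1: Worn electrode holder: as the full-length ones but only 70 long (may be absent). Origin: centre of its foot; z to its top. Seated in a pocket it stands 18 proud. It starts in one of the magazine's pockets.
- case0: Slim slick plastic case (friction about 0.3) standing in the rack's row, 144 long (x) x 18 wide (y) x 60 high, both ends rounded (radius 9), 0.18 kg, loose: it slides sideways when pushed. Origin: centre of its underside; x as the rack's.
- case1: Slim slick plastic case (friction about 0.3) standing in the rack's row, 144 long (x) x 18 wide (y) x 60 high, both ends rounded (radius 9), 0.18 kg, loose: it slides sideways when pushed (one of the three inner cases is absent, which leaves a gap of about 24 mm). Origin: centre of its underside; x as the rack's.
- case2: Slim slick plastic case (friction about 0.3) standing in the rack's row, 144 long (x) x 18 wide (y) x 60 high, both ends rounded (radius 9), 0.18 kg, loose: it slides sideways when pushed (one of the three inner cases is absent, which leaves a gap of about 24 mm). Origin: centre of its underside; x as the rack's.
- case3: Slim slick plastic case (friction about 0.3) standing in the rack's row, 144 long (x) x 18 wide (y) x 60 high, both ends rounded (radius 9), 0.18 kg, loose: it slides sideways when pushed (one of the three inner cases is absent, which leaves a gap of about 24 mm). Origin: centre of its underside; x as the rack's.
- case4: Slim slick plastic case (friction about 0.3) standing in the rack's row, 144 long (x) x 18 wide (y) x 60 high, both ends rounded (radius 9), 0.18 kg, loose: it slides sideways when pushed. Origin: centre of its underside; x as the rack's.
- spool: Bystander: brass wire spool with white rims, 64 in diameter, 45 high. Origin: centre of its underside.
- gauge_block: Bystander: steel block 50 x 35 x 30 high. Origin: centre of its underside.
Not all that is in view belongs to the job. What is shaped like the magazine but red is not meant.

How it is judged:
By the outcome, as a careful person would: the job done as asked, in the order asked, and still so for the second after the job is handed in, with the robot touching nothing.
Of case1, case2, case3 only 2 to 2 are there at a start; the rules pass over those that are not, and their reading is None.
Of holder0, holder1, holder2, holder3 only 2 to 4 are there at a start; the rules pass over those that are not, and their reading is None.
Of stub0, stub1 only 1 to 2 are there at a start; the rules pass over those that are not, and their reading is None.
At some moment in a run one of cradle may be knocked a few centimetres aside while the robot is not near it.
It also fails if it takes over 210 s, if anything falls off the work surface, if the arm or the gripper's body presses on something with over 40 N, if the wrist force passes 120 N, or if a joint passes its speed limit or range.

## Working session

There is one attempt and no reset: what is moved stays moved. The work goes in short steps, each a Python script; the robot and the scene stay as the last script left them, time stands still between calls to the robot, and variables do not carry over. Pictures are saved under pics/ and viewed, about 12 in all and at most 16, crops included, and the job is handed in when it is done.

```bash
mkdir -p pics; python3 - <<'E'
from workcell import env
import cv2,numpy as np
np.set_printoptions(precision=4,suppress=True)
for n in ("scene","top"):
    f=env.grab_frame(n); cv2.imwrite(f"pics/{n}0.png",f["image"])
    print(n,f["fx"],f["fy"],f["cx"],f["cy"],f["D"],f["position"],f["orientation"])
    for t in ("magazine","cradle","rack","block","holder0","stub0","case0","spool","gauge_block","pocket0","magazine_nose"):
        print(t,[(np.round(d["xyz"],4).tolist(),round(d["score"],2)) for d in env.search_frame(f,t)])
print(env.read_state())
E
```

```text
scene 385.6515581174771 385.6515581174771 319.1035774047161 202.945512486277 [-0.0618  0.      0.      0.      0.    ] [ 0.9894 -0.3343  0.5129] [55.0656 -0.9324 52.9744]
magazine [([0.5158, 0.0574, 0.0577], 0.69), ([0.248, 0.2645, 0.0597], 0.66), ([0.3813, 0.2552, 0.0388], 0.41)]
cradle [([0.5322, 0.0455, 0.0065], 0.88), ([0.6482, -0.2303, 0.062], 0.39)]
rack [([0.7061, -0.2157, 0.0398], 0.86)]
block [([0.573, 0.28, 0.051], 0.91)]
holder0 [([0.5324, 0.3051, 0.0734], 0.57), ([0.6256, 0.2653, 0.0739], 0.53), ([0.7067, -0.2162, 0.0417], 0.25)]
stub0 []
case0 [([0.6458, -0.1689, 0.0681], 0.94), ([0.6383, -0.2548, 0.0682], 0.88), ([0.6475, -0.2107, 0.0688], 0.82), ([0.6441, -0.2304, 0.0655], 0.75)]
spool [([0.3801, 0.2564, 0.0354], 0.74)]
gauge_block [([0.3472, -0.1797, 0.0315], 0.92)]
pocket0 [([0.5159, 0.0592, 0.0617], 0.85), ([0.2472, 0.2677, 0.0597], 0.64), ([0.3454, -0.1804, 0.0336], 0.35)]
magazine_nose [([0.5138, 0.0568, 0.0591], 0.82), ([0.2478, 0.2653, 0.0567], 0.57)]
top 519.2882838016311 519.2882838016311 325.6832033208471 197.91391257617946 [-0.1151  0.      0.      0.      0
[... 517 characters left out ...]
], 0.69)]
gauge_block [([0.3321, -0.1737, 0.0256], 0.77), ([0.4915, 0.0735, 0.0728], 0.35)]
pocket0 [([0.4896, 0.0715, 0.0756], 0.71)]
magazine_nose [([0.4915, 0.0717, 0.0743], 0.96), ([0.2019, 0.2851, 0.0657], 0.95)]
{'clock': 1.2, 'joint_positions': array([-57.66  ,  22.0419,   0.4512,  -0.0014, -68.4107, -14.8155]), 'qvel': array([ 0.0314,  0.0387,  0.1028, -0.1278, -0.005 , -0.0622]), 'joint_torque': array([ -0.    , -39.0484,  18.7622,   4.2245,   0.0154,  -0.    ]), 'position': array([ 0.1882, -0.596 ,  0.2225]), 'tool_rot': array([-89.9983,  -0.0009,  17.524 ]), 'force': array([ 0.1048, -0.3114,  0.0998]), 'wrist_torque': array([0.0216, 0.0051, 0.0073]), 'opening': 1.0028436814612143}
```

View pics/scene0.png

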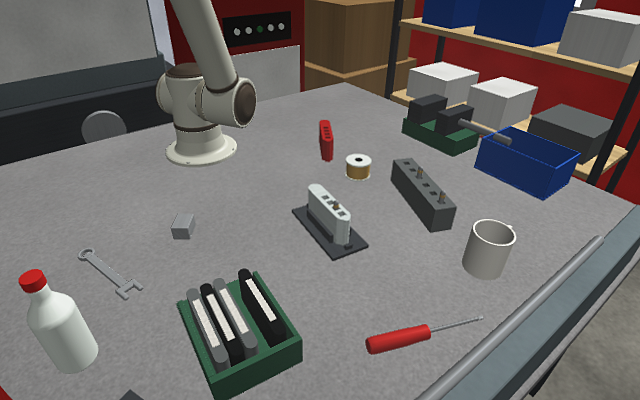

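View pics/top0.png

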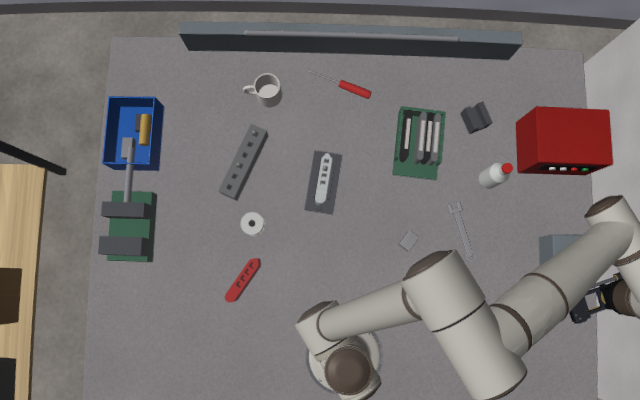

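```bash
python3 - <<'E'
import cv2,numpy as np
t=cv2.imread("pics/top0.png");s=cv2.imread("pics/scene0.png")
r=lambda i,x,y,w,h:cv2.resize(i[y:y+h,x:x+w],(400,300),interpolation=cv2.INTER_CUBIC)
cv2.imwrite("pics/c1.png",np.vstack([np.hstack([r(t,205,115,100,90)[:, :],r(t,290,142,80,75)]),np.hstack([r(s,380,145,88,95),r(s,285,175,96,80)])]))
cv2.imwrite("pics/c2.png",np.vstack([np.hstack([r(t,380,100,80,80),r(s,170,262,140,138)])]))
E
```

```text
(no output)
```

View pics/c1.png

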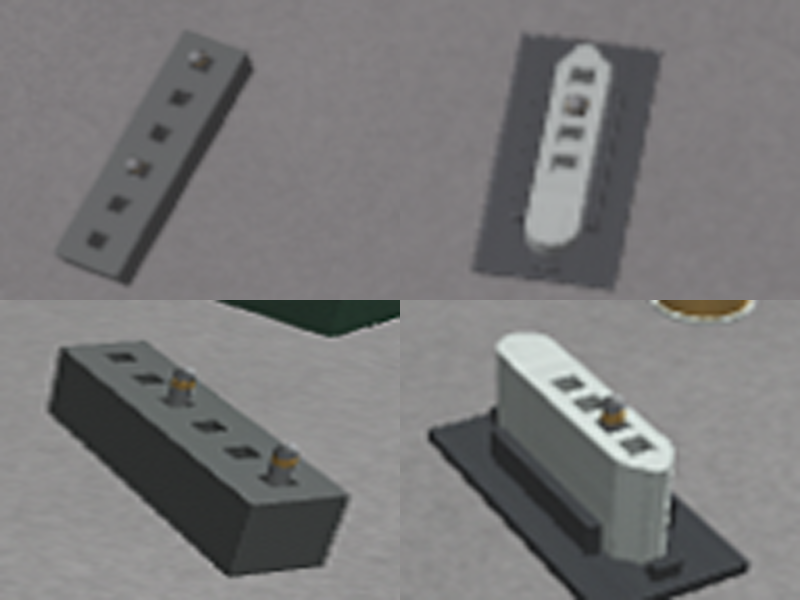

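View pics/c2.png

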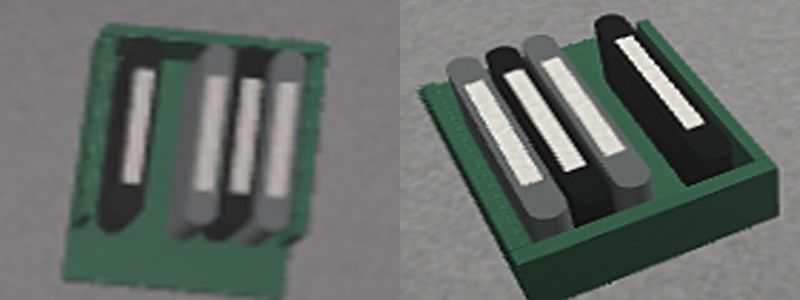

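```bash
cat > h.py <<'E'
from workcell import env
import cv2,numpy as np
from scipy.spatial.transform import Rotation as R
np.set_printoptions(precision=4,suppress=True)
def cam(f):
    M=R.from_euler('xyz',f["orientation"],degrees=True).as_matrix()@np.diag([1,-1,-1.])
    K=np.array([[f["fx"],0,f["cx"]],[0,f["fy"],f["cy"]],[0,0,1.]])
    return M.T,-M.T@np.array(f["position"]),K,np.array(f["D"],float)
def proj(f,P):
    Rm,t,K,D=cam(f); return cv2.projectPoints(np.asarray(P,float).reshape(-1,1,3),cv2.Rodrigues(Rm)[0],t,K,D)[0].reshape(-1,2)
def unproj(f,px,z):
    Rm,t,K,D=cam(f); u=cv2.undistortPoints(np.asarray(px,float).reshape(-1,1,2),K,D).reshape(-1,2)
    d=np.c_[u,np.ones(len(u))]@Rm; p=np.array(f["position"]); return p[:2]+d[:,:2]*((z-p[2])/d[:,2])[:,None]
def ortho(f,c,yaw,z,L,W,s):
    """image whose columns run along object x (0..L), rows along -y ; s px per m"""
    X,Y=np.meshgrid((np.arange(int(L*s))/s-L/2),(W/2-np.arange(int(W*s))/s))
    a=np.radians(yaw); P=np.stack([c[0]+X*np.cos(a)-Y*np.sin(a),c[1]+X*np.sin(a)+Y*np.cos(a),np.full_like(X,z)],-1)
    m=proj(f,P.reshape(-1,3)).reshape(X.shape+(2,)).astype(np.float32)
    return cv2.remap(f["image"],m[...,0],m[...,1],cv2.INTER_CUBIC)
def extr(poly,z0,z1): return np.r_[np.c_[poly,np.full(len(poly),z0)],np.c_[poly,np.full(len(poly),z1)]]
def place(poly,x,y,yaw):
    a=np.radians(yaw); return poly@np.array([[np.cos(a),np.sin(a)],[-np.sin(a),np.cos(a)]])+[x,y]
def box(l,w): return np.array([[l,w],[-l,w],[-l,-w],[l,-w]])/2
th=np.radians(np.arange(90,271,10))
MAG=np.r_[np.c_[-.057+.015*np.cos(th),.015*np.sin(th)],[[.057,-.015],[.070,-.006],[.072,0],[.070,.006],[.057,.015]]]
c=.009*np.c_[np.cos(th),np.sin(th)]
CASE=np.r_[c-[.063,0],-c+[.063,0]]
def sil(f,poly,z0,z1,S=4):
    p=proj(f,extr(poly,z0,z1)); im=np.zeros((400*S,640*S),np.uint8)
    cv2.fillConvexPoly(im,cv2.convexHull(((p+.5)*S*16).astype(np.int32)),255,shift=4); return cv2.resize(im,(640,400),interpolation=cv2.INTER_AREA)/255.
E
python3 - <<'E'
from h import *
import pickle
from scipy.optimize import minimize
fr={n:env.grab_frame(n) for n in ("scene","top")}
pickle.dump(fr,open("fr0.pkl","wb"))
mk={}
for o,poly,z0,z1,x0 in (("block",box(.05,.216),0,.06,[.55,.29,-30]),("magazine",MAG,.008,.072,[.49,.07,-10]),("cradle",box(.18,.084),0,.008,[.49,.07,-10])):
    for n in fr:
        for d in env.trace(fr[n],o):
            v,u=np.nonzero(d["mask"]); xy=unproj(fr[n],[[u.mean(),v.mean()]],z1*.6)[0]
            if np.hypot(*(xy-x0[:2]))<.06: mk[o,n]=d["mask"]; break
    r=cv2.minAreaRect(unproj(fr["top"],np.argwhere(mk[o,"top"])[:,::-1],z1).astype(np.float32)); print(o,r)
    def cost(q,ns=("scene","top")): return sum(np.abs(sil(fr[n],place(poly,*q),z0,z1)-mk[o,n]).sum() for n in ns)
    for ns in (("scene","top"),("top",),("scene",)):
        best=min((minimize(cost,[x0[0],x0[1],y],args=(ns,),method="Nelder-Mead",options=dict(initial_simplex=[[x0[0],x0[1],y],[x0[0]+.02,x0[1],y],[x0[0],x0[1]+.02,y],[x0[0],x0[1],y+15]])) for y in (x0[2],x0[2]+20)),key=lambda r:r.fun)
        print(o,ns,best.x,best.fun)
E
```

```text
block ((0.5423670411109924, 0.29672786593437195), (0.06314605474472046, 0.2172054648399353), 66.5213394165039)
block ('scene', 'top') [   0.5431    0.3034 -112.676 ] 334.2196078431373
block ('top',) [ 0.5465  0.3022 66.8134] 121.76470588235294
block ('scene',) [   0.542     0.3039 -112.2754] 175.45882352941177
magazine ((0.4957897365093231, 0.0712171345949173), (0.031229155138134956, 0.14505121111869812), 81.97654724121094)
magazine ('scene', 'top') [ 0.4938  0.0736 -8.3846] 375.84313725490193
magazine ('top',) [ 0.5014  0.0713 -7.5432] 62.91764705882353
magazine ('scene',) [ 0.4898  0.0766 -8.194 ] 228.39607843137253
cradle ((0.4993970990180969, 0.07106319069862366), (0.08207980543375015, 0.17764241993427277), 82.29853057861328)
cradle ('scene', 'top') [ 0.4965  0.0722 -7.7389] 1691.4235294117648
cradle ('top',) [ 0.5011  0.0711 -7.6932] 727.8823529411764
cradle ('scene',) [ 0.4944  0.0726 -7.6564] 927.8392156862744
```

```bash
python3 - <<'E'
from h import *
import pickle
fr=pickle.load(open("fr0.pkl","rb"))
def grid(im,L,W,s,k=.02):
    for i in range(-10,11):
        x=int((L/2+i*k)*s)
        if 0<=x<im.shape[1]: im[::4,x]=(0,255,255) if i else (0,0,255)
        y=int((W/2-i*k)*s)
        if 0<=y<im.shape[0]: im[y,::4]=(0,255,255) if i else (0,0,255)
    return im
out=[]
for n in ("top","scene"):
    a=grid(ortho(fr[n],(.5,.0715),-7.8,.072,.24,.10,1650),.24,.10,1650)
    b=grid(ortho(fr[n],(.544,.302),-22.8,.060,.24,.10,1650),.24,.10,1650)
    out.append(np.vstack([a,b]))
cv2.imwrite("pics/o1.png",np.hstack(out))
E
```

```text
(no output)
```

View pics/o1.png

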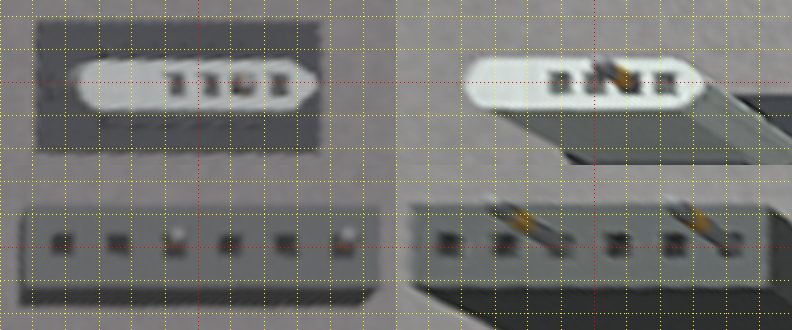

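```bash
cat >> h.py <<'E'
def ori(yaw): return [-90,0,yaw]
def pos(): return np.array(env.read_state()["position"])
def u(a): return np.array([np.cos(np.radians(a)),np.sin(np.radians(a)),0])
def wyaw(y):
    """equivalent grasp yaw (mod 180) with reachable, nearest wrist"""
    s=env.read_state(); return s
def above(xy,yaw,z):
    """go above by raising, then joint move, choosing yaw or yaw+180 by wrist travel"""
    p=pos()
    if p[2]<z-.001: env.move_straight([p[0],p[1],z],rate=.15)
    q0=np.array(env.read_state()["joint_positions"]); c=[]
    for y in (yaw,yaw+180):
        y=(y+180)%360-180; q=env.inverse_kinematics([*xy,z],ori(y))
        if q is not None: c.append((np.abs(np.array(q)-q0).max(),y))
    y=min(c)[1]; env.goto([*xy,z],ori(y)); return y
def probe(jaw,lim=3.,span=.006):
    """rod gripped: move both ways along jaw dir to contact; leaves tool at the middle; returns mid, width"""
    p0=pos(); d=u(jaw); e=[]
    for s in (1,-1):
        hit=env.move_straight(p0+s*span*d,rate=.01,force_limit=lim); e.append((pos()-p0)@d); 
        if not hit: print("no contact",s)
        env.move_straight(p0,rate=.02)
    m=p0+d*(e[0]+e[1])/2; env.move_straight(m,rate=.02)
    return m,e[0]-e[1]
def st():
    s=env.read_state(); print("t",round(s["clock"],1),"pos",s["position"],"F",s["force"],"open",round(s["opening"]*87,1))
E
cat > a1.py <<'E'
from h import *
b=-22.8; e=u(b); n=u(b+90); c=np.array([.544,.302,0])+.0004*e+.0015*n
for k in (-.017,.085):
    p=c+k*e
    y=above(p[:2],b+90,.17); env.gripper_to(.42,6)
    print("down hit",env.move_straight([*p[:2],.066],rate=.08,force_limit=6)); st()
    env.gripper_to(0,6); st()
    m,w=probe(b); print("along",k,m,"shift",(m-p)@e,"w",w); st()
    env.gripper_to(.42)
    q=m.copy()
    env.move_straight([*q[:2],.11],rate=.15)
    above(q[:2],b,.11); env.move_straight([*q[:2],.066],rate=.08,force_limit=6)
    env.gripper_to(0,6); m,w=probe(b+90); print("across",k,m,"shift",(m-p)@n,"w",w); st()
    env.gripper_to(.42); env.move_straight([*m[:2],.17],rate=.2)
E
python3 a1.py
```

```text
down hit False
t 7.5 pos [0.5296 0.3101 0.0666] F [-0.1827 -0.4369  0.4565] open 36.7
t 8.1 pos [0.5293 0.3098 0.0661] F [-0.5216 -0.0377  0.0438] open 10.5
along -0.017 [0.529  0.31   0.0661] shift -0.0003257078780893319 w 0.0035734334037063717
t 9.6 pos [0.5289 0.31   0.066 ] F [-0.159  -1.0428  1.7383] open 10.3
across -0.017 [0.5288 0.3094 0.0662] shift -0.0005585391130962115 w 0.0034274379490220504
t 15.1 pos [0.5288 0.3093 0.0662] F [-0.5017 -0.9284  1.4979] open 10.3
down hit False
t 19.7 pos [0.6237 0.2705 0.0668] F [-0.9561 -0.0927 -0.173 ] open 37.0
t 20.2 pos [0.6234 0.2703 0.066 ] F [0.625 0.193 0.29 ] open 10.5
along 0.085 [0.623  0.2704 0.066 ] shift -0.0003052983423499522 w 0.0034997640559195917
t 21.8 pos [0.623  0.2704 0.066 ] F [ 0.5065 -0.6744  1.6949] open 10.6
across 0.085 [0.6228 0.2697 0.0662] shift -0.0007329111717329953 w 0.0034178511230032868
t 27.2 pos [0.6228 0.2697 0.0662] F [-0.5623  0.2122  2.0387] open 10.6
```

```bash
cat >> h.py <<'E'
def spiral(n=30,step=.0006):
    k=np.arange(1,n+1); r=step*np.sqrt(k)*1.2; a=k*2.4; return np.c_[r*np.cos(a),r*np.sin(a)]
def insert(xy,zend,zfree,lim=5.):
    """lower held rod; xy hole centre for TCP, zend TCP z when seated, zfree TCP z with foot just above the mouth"""
    xy=np.array(xy); env.move_straight([*xy,zfree],rate=.12)
    for i,o in enumerate(np.r_[[[0,0]],spiral()]):
        t=xy+o; env.move_straight([*t,zfree],rate=.05)
        env.move_straight([*t,zend+.001],rate=.04,force_limit=lim); z=pos()[2]
        if z<zend+.004:
            print("seated try",i,"off",o,"z",z); st(); return True
        if i%5==0: print("try",i,"stuck z",z-zend)
        env.move_straight([*pos()[:2],zfree],rate=.05)
    return False
P2=np.array([.5288,.3094]);P5=np.array([.6228,.2697])
E
cat > a2.py <<'E'
from h import *
import pickle
fr=pickle.load(open("fr0.pkl","rb"))
f=env.grab_frame("scene"); a=f["image"][185:250,295:365].astype(int)-fr["scene"]["image"][185:250,295:365]; print("diff",np.abs(a).mean())
m=-7.8; e=u(m); n=u(m+90); c=np.array([.5,.0715,0])-.0014*e-.001*n
p=c+.027*e; y=above(p[:2],m+90,.17); env.gripper_to(.42,5)
print("hit",env.move_straight([*p[:2],.078],rate=.08,force_limit=6)); env.gripper_to(0,5); st()
q,w=probe(m,1.5); print("along shift",(q-p)@e,w); env.gripper_to(.42); env.move_straight([*q[:2],.12],rate=.15)
above(q[:2],m,.12); env.move_straight([*q[:2],.077],rate=.08,force_limit=6); env.gripper_to(0,5); st()
q,w=probe(m+90,1.5); print("across shift",(q-p)@n,w,q); env.gripper_to(0,25); st()
E
python3 a2.py
```

```text
diff 6.021831501831501
hit False
t 32.0 pos [0.5253 0.0671 0.0781] F [-0.038   0.2659 -0.4315] open 10.5
along shift -0.0012246036033993952 0.003509567792563806
t 37.4 pos [0.5242 0.0673 0.0772] F [-0.4017 -0.7867  0.131 ] open 10.1
across shift -0.00010960701050808967 0.0038370032410125036 [0.5241 0.0671 0.0772]
t 39.2 pos [0.5241 0.067  0.0771] F [-0.5153 -1.3441  0.9601] open 9.5
```

```bash
cat > a3.py <<'E'
from h import *
zg=pos()[2]; off=zg-.020; p=pos()
env.move_straight([p[0],p[1],.20],rate=.15); st()
f=env.grab_frame("scene"); cv2.imwrite("pics/s3.png",f["image"])
pk=P5+(P2-P5)/3
above(pk,-22.8,.20)
if insert(pk,.008+off,.062+off+.002):
    env.gripper_to(.42); p=pos(); env.move_straight([p[0],p[1],.17],rate=.2); st()
E
python3 a3.py
```

```text
t 40.1 pos [0.5232 0.0668 0.1989] F [ 0.2101  1.1974 -0.284 ] open 9.6
seated try 0 off [0. 0.] z 0.06646548526141838
t 43.9 pos [0.5917 0.283  0.0665] F [ 0.7498 -0.0483 -0.7241] open 9.3
t 45.4 pos [0.5906 0.2826 0.1688] F [ 0.0937 -0.2491 -1.1264] open 36.4
```

```bash
cat >> h.py <<'E'
def shift(ref):
    """pixel shift of magazine/cradle crop vs reference frames"""
    r={}
    for n,(x,y,w,h) in dict(scene=(292,176,80,86),top=(298,142,50,76)).items():
        f=env.grab_frame(n); g=lambda i:cv2.cvtColor(i[y:y+h,x:x+w],cv2.COLOR_BGR2GRAY).astype(np.float32)
        r[n]=np.round(cv2.phaseCorrelate(g(ref[n]["image"]),g(f["image"]),cv2.createHanningWindow((w,h),cv2.CV_32F)),2)[:1]; cv2.imwrite(f"pics/now_{n}.png",f["image"])
    return r
E
cat > a4.py <<'E'
from h import *
import pickle,sys
fr=pickle.load(open("fr0.pkl","rb"))
src=[P2,P5][int(sys.argv[1])]; dst=np.array(eval(sys.argv[2])); my=float(sys.argv[3])
above(src,-22.8,.17); env.move_straight([*src,.066],rate=.1,force_limit=6); env.gripper_to(0,25); st()
off=pos()[2]-.008
p=pos(); env.move_straight([p[0],p[1],.20],rate=.15); print(shift(fr)); st()
if len(sys.argv)>4: sys.exit()
above(dst,my,.20)
if insert(dst,.020+off,.074+off+.002):
    env.gripper_to(.35); p=pos(); env.move_straight([p[0],p[1],.2],rate=.2); st()
E
python3 a4.py 0 "np.array([.5241,.0671])+.021*u(-7.8)[:2]" -7.8 x
```

```text
t 47.8 pos [0.5289 0.3095 0.0661] F [0.379  1.0959 0.4727] open 10.1Traceback (most recent call last):
  File "a4.py", line 7, in <module>
    p=pos(); env.move_straight([p[0],p[1],.20],rate=.15); print(shift(fr)); st()
                                                                ~~~~~^^^^
  File "h.py", line 76, in shift
    r[n]=np.round(cv2.phaseCorrelate(g(ref[n]["image"]),g(f["image"]),cv2.createHanningWindow((w,h),cv2.CV_32F)),2)[:1]; cv2.imwrite(f"pics/now_{n}.png",f["image"])
         ~~~~~~~~^^^^^^^^^^^^^^^^^^^^^^^^^^^^^^^^^^^^^^^^^^^^^^^^^^^^^^^^^^^^^^^^^^^^^^^^^^^^^^^^^^^^^^^^^^^^^^^^^^
    return _wrapfunc(a, 'round', decimals=decimals, out=out)
    return _wrapit(obj, method, *args, **kwds)
    conv = _array_converter(obj)
ValueError: setting an array element with a sequence. The requested array has an inhomogeneous shape after 1 dimensions. The detected shape was (2,) + inhomogeneous part.
```

```bash
sed -i 's/np.round(cv2.phaseCorrelate(\(.*\)),2)\[:1\];/np.round(cv2.phaseCorrelate(\1)[0],2);/' h.py; python3 - <<'E'
from h import *
import pickle
fr=pickle.load(open("fr0.pkl","rb")); print(shift(fr))
r=lambda n,x,y,w,h:cv2.resize(cv2.imread(n)[y:y+h,x:x+w],(400,300),interpolation=cv2.INTER_CUBIC)
cv2.imwrite("pics/c4.png",np.hstack([r("pics/now_scene.png",280,130,190,140),r("pics/now_top.png",205,110,160,120)]))
E
```

```text
{'scene': array([0.08, 0.01]), 'top': array([-0.13,  0.11])}
```

View pics/c4.png

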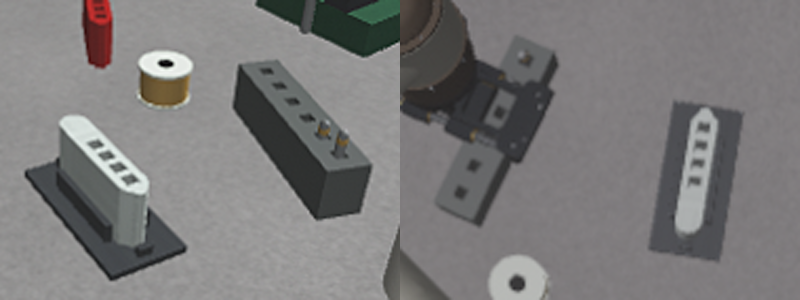

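```bash
cat > a5.py <<'E'
from h import *
off=.0581; dst=np.array([.5241,.0671])+.021*u(-7.8)[:2]
above(dst,-7.8,.20)
if insert(dst,.020+off,.074+off+.002):
    env.gripper_to(.35); p=pos(); env.move_straight([p[0],p[1],.2],rate=.2); st()
E
python3 a5.py && python3 a4.py 1 "[.5241,.0671]" -7.8 x
```

```text
seated try 0 off [0. 0.] z 0.07939828121033378
t 52.7 pos [0.5451 0.0643 0.0794] F [-0.5563 -0.6146 -0.1141] open 10.0
t 54.1 pos [0.544  0.0641 0.1988] F [-1.0129  0.6989  0.0531] open 30.4
t 56.7 pos [0.6229 0.2698 0.0663] F [-0.1127  0.4855  0.835 ] open 9.7
{'scene': array([-6.06, -0.39]), 'top': array([2.75, 2.97])}
t 57.8 pos [0.6223 0.2694 0.1984] F [ 0.9125 -0.7046 -0.3758] open 10.1
```

```bash
python3 - <<'E'
from h import *
import pickle
fr={n:env.grab_frame(n) for n in ("scene","top")}; pickle.dump(fr,open("fr1.pkl","wb"))
c=np.array([.5241,.0671])-.027*u(-7.8)[:2]; s=1650; out=[]
for n in ("top","scene"):
    row=[]
    for z in (.072,.008):
        im=ortho(fr[n],c,-7.8,z,.24,.15,s)
        for i in range(-6,7):
            x=int((.12+i*.02)*s); y=int((.075-i*.02)*s); k=(0,255,255) if i else (0,0,255)
            if 0<=x<im.shape[1]: im[::4,x]=k
            if 0<=y<im.shape[0]: im[y,::4]=k
        row.append(im)
    out.append(np.vstack(row))
cv2.imwrite("pics/o2.png",np.hstack(out))
E
```

```text
(no output)
```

View pics/o2.png

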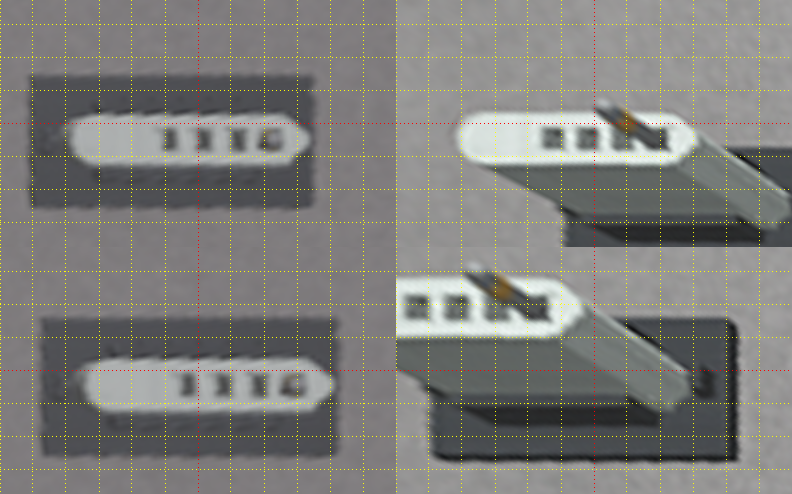

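```bash
python3 - <<'E'
from h import *
import pickle
f0=pickle.load(open("fr0.pkl","rb"));f1=pickle.load(open("fr1.pkl","rb"))
c=np.array([.5241,.0671])-.027*u(-7.8)[:2]; s=1500; L,W=.24,.16
for z,poly in ((.072,[(-.085,-.022),(.016,-.022),(.016,.022),(-.085,.022)]),):
  for n in f0:
    a,b=[cv2.cvtColor(ortho(f[n],c,-7.8,z,L,W,s),cv2.COLOR_BGR2GRAY) for f in (f0,f1)]
    m=np.zeros_like(a); p=np.array([((x+L/2)*s,(W/2-y)*s) for x,y in poly],np.int32); 
    if n=="scene": p[:,1]=np.where(p[:,1]>W/2*s,(W/2+.013)*s,p[:,1])
    cv2.fillPoly(m,[p],255)
    M=np.array([[1,0,-5],[0,1,15]],np.float32)
    cc,M=cv2.findTransformECC(a,b,M,cv2.MOTION_EUCLIDEAN,(3,500,1e-7),m,5)
    q=M@[L/2*s,W/2*s,1]; print(n,cc,"dx,dy mm",(q[0]/s-L/2)*1e3,-(q[1]/s-W/2)*1e3,"yaw",-np.degrees(np.arctan2(M[1,0],M[0,0])))
E
```

```text
scene 0.734754191040142 dx,dy mm -6.024161120255778 -8.724836101134613 yaw 1.7834721
top 0.9972623581628731 dx,dy mm -6.7683088307579355 -9.492130884279803 yaw -0.1318698
```

```bash
cat > a6.py <<'E'
from h import *
off=.0583; m=-7.9; dst=np.array([.5241,.0671])+(-.0068*u(m)-.0095*u(m+90))[:2]
above(dst,m,.20)
if insert(dst,.020+off,.074+off+.002):
    env.gripper_to(.35); p=pos(); env.move_straight([p[0],p[1],.2],rate=.2); st()
E
python3 a6.py
```

```text
seated try 0 off [0. 0.] z 0.07956626125814349
t 61.6 pos [0.5163 0.0587 0.0796] F [ 0.2711 -0.0843 -0.0341] open 9.8
t 63.0 pos [0.5151 0.0585 0.1988] F [-1.2694 -0.5403 -0.794 ] open 30.4
```

```bash
python3 - <<'E'
from h import *
import pickle
above([.45,.28],-22,.22)
fr={n:env.grab_frame(n) for n in ("scene","top")}; pickle.dump(fr,open("fr2.pkl","wb"))
pts=[]
d=env.trace(fr["top"],"case0"); print(len(d))
for k in d:
    P=unproj(fr["top"],np.argwhere(k["mask"])[:,::-1],.068).astype(np.float32); print(round(k["score"],2),cv2.minAreaRect(P))
s=1950; out=[]
for n in ("top","scene"):
    row=[]
    for z in (.068,.055):
        im=ortho(fr[n],(.627,-.205),-6,z,.2,.15,s)
        for i in range(-6,7):
            x=int((.1+i*.02)*s); y=int((.075-i*.02)*s); k=(0,255,255) if i else (0,0,255)
            if 0<=x<im.shape[1]: im[::4,x]=k
            if 0<=y<im.shape[0]: im[y,::4]=k
        row.append(im)
    out.append(np.vstack(row))
cv2.imwrite("pics/o3.png",np.hstack(out))
E
```

```text
4
0.93 ((0.621842086315155, -0.20398154854774475), (0.02989729680120945, 0.15286804735660553), 85.63536834716797)
0.83 ((0.6224294900894165, -0.22672022879123688), (0.024684365838766098, 0.15387681126594543), 83.41455078125)
0.72 ((0.6198908090591431, -0.24724584817886353), (0.026816733181476593, 0.15437419712543488), 83.40048217773438)
0.55 ((0.6293911337852478, -0.1636166274547577), (0.02901139110326767, 0.14772658050060272), 85.25440979003906)
```

View pics/o3.png

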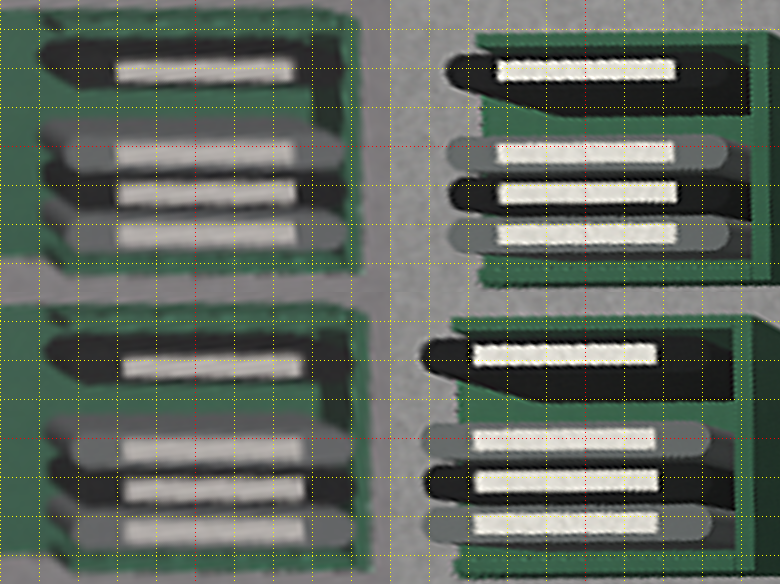

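```bash
python3 - <<'E'
from h import *
import pickle
fr=pickle.load(open("fr2.pkl","rb")); s=4000
for n in ("top","scene"):
    im=ortho(fr[n],(.627,-.205),-6,.068,.2,.15,s); m=(im.min(2)>165).astype(np.uint8)
    k,_,stt,_=cv2.connectedComponentsWithStats(m)
    for i in range(1,k):
        if stt[i,4]>.07*.006*s*s:
            q=np.argwhere(_==i) if False else np.argwhere(cv2.connectedComponents(m)[1]==i)[:,::-1].astype(np.float32)
            r=cv2.minAreaRect(q); vx,vy,*_2=cv2.fitLine(q,cv2.DIST_L2,0,.01,.01).ravel()
            print(n,"x %.1f y %.1f mm len %.1f yaw %.2f"%((r[0][0]/s-.1)*1e3,(.075-r[0][1]/s)*1e3,max(r[1])/s*1e3,-6-np.degrees(np.arctan(vy/vx))))
print("bottle", [unproj(fr["top"],[[480,176],[495,186],[508,168]],z).tolist() for z in (0,.15)])
print("scene",unproj(fr["scene"],[[72,368],[45,330]],0), unproj(fr["scene"],[[32,280]],.2))
E
```

```text
top x 4.4 y 38.8 mm len 86.7 yaw -5.57
top x 4.5 y -3.4 mm len 86.5 yaw -5.28
top x 6.5 y -44.8 mm len 87.0 yaw -5.48
scene x 0.2 y 39.3 mm len 90.6 yaw -5.48
scene x 0.0 y -3.1 mm len 90.5 yaw -5.53
scene x 1.2 y -23.6 mm len 90.5 yaw -5.46
scene x 0.9 y -44.8 mm len 91.3 yaw -5.49
bottle [[[0.5301947862584193, -0.39773262428510103], [0.5011225813020974, -0.4429885478862773], [0.5572293075438353, -0.4848914608883691]], [[0.5002812642137207, -0.3504677943701595], [0.4741119048898914, -0.3912049358436139], [0.5246164015976471, -0.42892386320789155]]]
scene [[ 0.5336 -0.4319]
 [ 0.4357 -0.456 ]] [[ 0.5676 -0.4119]]
```

```bash
cat >> h.py <<'E'
RY=-5.5; G=(np.array([.627,-.205,0])+.0024*u(-6)+.0179*u(84))[:2]; RX=u(RY)[:2]
E
cat > a7.py <<'E'
from h import *
import pickle
m=-7.9; e=u(m)[:2]; dst=np.array([.5241,.0671])+(-.0068*u(m)-.0095*u(m+90))[:2]
c=dst-.027*e; g=c-.032*e
print(shift(pickle.load(open("fr1.pkl","rb"))))
y=above(g,m,.2); env.gripper_to(.6,40); print(env.move_straight([*g,.036],rate=.08,force_limit=5)); st()
env.gripper_to(0,55); st()
env.move_straight([*pos()[:2],.05],rate=.03); st(); env.move_straight([*pos()[:2],.15],rate=.1); st()
f=env.grab_frame("scene"); cv2.imwrite("pics/s7.png",f["image"][100:330,180:480])
E
python3 a7.py
```

```text
{'scene': array([ 0.  , -0.05]), 'top': array([-0.03,  0.2 ])}
False
t 68.2 pos [0.4579 0.0668 0.0363] F [ 0.5247 -0.6899  0.0927] open 52.1
t 68.8 pos [0.4576 0.0667 0.0361] F [ 0.1623 -0.3851  1.2418] open 29.3
t 69.4 pos [0.4574 0.0666 0.0499] F [ 0.7572 -0.754  -6.8775] open 29.5
t 70.5 pos [0.4567 0.0664 0.1492] F [ 0.3878  0.1852 -6.9389] open 29.5
```

View pics/s7.png

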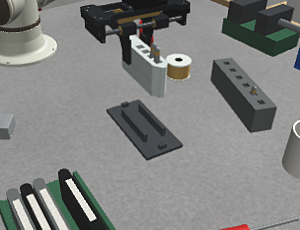

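```bash
cat > a8.py <<'E'
from h import *
def tc(x): return G+(x-.032)*RX
p=pos(); y=above(tc(-.165),RY,.15); st()
env.move_straight([*tc(-.165),.045],rate=.12,force_limit=15)
env.move_straight([*tc(-.140),.041],rate=.05,force_limit=15); st()
print("touch",env.move_straight([*tc(-.140),.030],rate=.01,force_limit=3)); st()
z=pos()[2]+.0007; env.move_straight([*tc(-.140),z],rate=.01)
f=env.grab_frame("scene"); cv2.imwrite("pics/s8.png",f["image"][150:400,120:420])
E
python3 a8.py
```

```text
t 71.5 pos [ 0.4353 -0.1685  0.1498] F [-0.236   0.1273 -6.8527] open 29.9
t 73.2 pos [ 0.4596 -0.1709  0.0407] F [ 0.4546 -0.4191 -6.3546] open 29.4
touch True
t 73.8 pos [ 0.4597 -0.1709  0.0356] F [-0.2683 -0.0065  2.3783] open 29.4
```

View pics/s8.png

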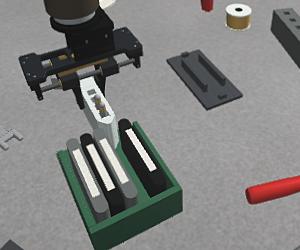

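```bash
cat > a9.py <<'E'
from h import *
def tc(x): return G+(x-.032)*RX
z=.0362
for x in (-.115,-.09,-.07,-.056):
    h=env.move_straight([*tc(x),z],rate=.025,force_limit=15); print(x,h); st()
    if h: break
f=env.grab_frame("scene"); cv2.imwrite("pics/s9.png",f["image"][150:400,120:420])
E
python3 a9.py
```

```text
-0.115 True
t 75.2 pos [ 0.4757 -0.1731  0.0361] F [-1.4059  0.0576  3.9944] open 29.6
```

View pics/s9.png

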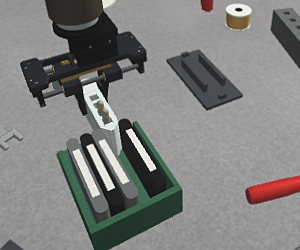

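```bash
cat > a9.py <<'E'
from h import *
def tc(x): return G+(x-.032)*RX
z=.0376
p=pos(); env.move_straight([p[0],p[1],z],rate=.01); st()
for x in (-.115,-.10,-.085,-.07,-.056):
    h=env.move_straight([*tc(x),z],rate=.025,force_limit=18); print(x,h); st()
    if h: break
E
python3 a9.py
```

```text
t 75.6 pos [ 0.4753 -0.173   0.0371] F [ 0.9571 -1.4066 -3.2835] open 30.0
-0.115 False
t 76.1 pos [ 0.4833 -0.1733  0.0372] F [-3.873  -1.0681 -1.5269] open 29.8
-0.1 False
t 76.9 pos [ 0.5004 -0.1747  0.0374] F [ 1.0209  1.622  -7.4211] open 29.6
-0.085 False
t 77.6 pos [ 0.5151 -0.1763  0.0376] F [ 0.6601  0.4838 -6.9354] open 29.7
-0.07 False
t 78.4 pos [ 0.5301 -0.1777  0.0376] F [ 0.3207  0.3456 -7.3353] open 29.7
-0.056 False
t 79.1 pos [ 0.544  -0.1791  0.0376] F [ 1.212  -0.3748 -7.159 ] open 29.6
```

```bash
cat > a10.py <<'E'
from h import *
p=pos(); print("touch",env.move_straight([p[0],p[1],.031],rate=.008,force_limit=3)); st()
env.gripper_to(.5); st(); p=pos(); env.move_straight([p[0],p[1],.14],rate=.12)
env.gripper_to(0,20)
q=G-.150*RX; above(q,RY,.14); print(env.move_straight([*q,.030],rate=.12,force_limit=6)); st()
for x in (-.1365,-.12,-.105,-.09,-.076):
    h=env.move_straight([*(G+x*RX),.030],rate=.025,force_limit=15); print(x,h,(pos()[:2]-G)@RX); st()
    if h: break
f=env.grab_frame("scene"); cv2.imwrite("pics/s10.png",cv2.resize(f["image"][200:400,140:380],(720,600),interpolation=cv2.INTER_CUBIC))
E
python3 a10.py
```

```text
touch True
t 79.4 pos [ 0.5432 -0.1789  0.0364] F [-1.2949  0.5269  1.1474] open 29.6
t 80.0 pos [ 0.5406 -0.1785  0.0343] F [-0.0916 -0.1866 -0.4728] open 43.4
False
t 83.4 pos [ 0.4827 -0.1731  0.0305] F [-0.0254  0.0764 -0.1372] open 0.5
-0.1365 False -0.1386419182798617
t 84.1 pos [ 0.4932 -0.1742  0.0297] F [-5.4122  1.6495  4.7287] open 0.5
-0.12 False -0.12311021546428585
t 84.9 pos [ 0.5087 -0.176   0.0295] F [-5.5446  0.4412  4.2692] open 0.4
-0.105 False -0.10775762514421801
t 85.7 pos [ 0.524  -0.1774  0.0295] F [-6.6519 -0.1614  2.7548] open 0.6
-0.09 False -0.09262135151909398
t 86.4 pos [ 0.539  -0.1788  0.0295] F [-4.9644 -0.3038  3.5863] open 0.4
-0.076 False -0.07924287811993064
t 87.1 pos [ 0.5524 -0.1801  0.0295] F [-6.89    1.2083  5.0642] open 0.4
```

View pics/s10.png

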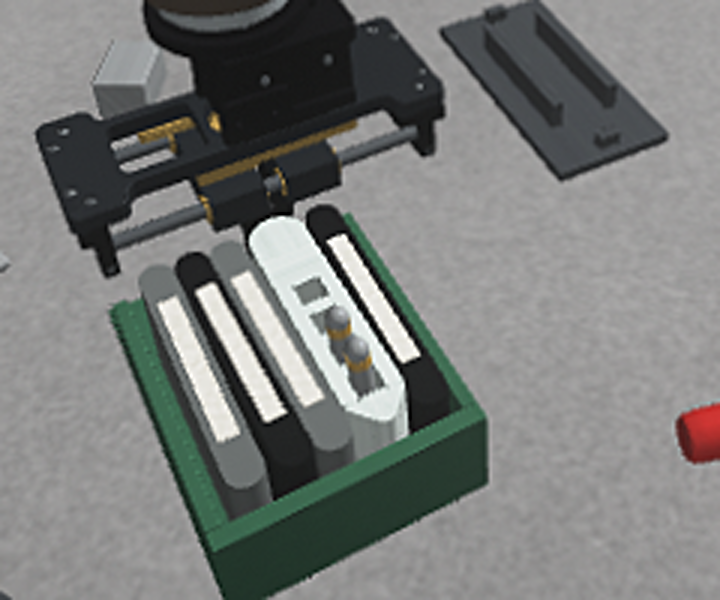

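```bash
cat > a11.py <<'E'
from h import *
for x in (-.072,-.069,-.066,-.063,-.060):
    h=env.move_straight([*(G+x*RX),.030],rate=.01,force_limit=14); print(x,h,(pos()[:2]-G)@RX); st()
    if h: break
h=env.move_straight([*(pos()[:2]+.004*RX),.030],rate=.008,force_limit=10); print(h,(pos()[:2]-G)@RX); st()
E
python3 a11.py
```

```text
-0.072 False -0.07932736799066747
t 87.7 pos [ 0.5523 -0.1801  0.0293] F [-13.8779   4.215   10.8609] open 0.6
-0.069 False -0.07941255206266631
t 88.2 pos [ 0.5522 -0.1801  0.0292] F [-19.4479   5.2481  16.2573] open 0.3
-0.066 False -0.0795220149106063
t 88.6 pos [ 0.5521 -0.1801  0.0292] F [-25.9608   6.4028  20.7962] open 0.3
-0.063 False -0.07967557541226603
t 89.1 pos [ 0.5519 -0.1801  0.0291] F [-31.9027   8.1132  26.5098] open 0.4
-0.06 False -0.07981459745154762
t 89.5 pos [ 0.5518 -0.1802  0.0291] F [-37.2416  10.0017  31.4212] open 0.3
True -0.08079506278846864
t 90.3 pos [ 0.5508 -0.18    0.0286] F [-0.7495  0.7403  0.813 ] open 0.4
```

```bash
cat > a12.py <<'E'
from h import *
p=pos(); p2=p[:2]-.03*RX; env.move_straight([*p2,p[2]],rate=.08); env.move_straight([*p2,.2],rate=.15); above([.42,.15],-10,.25); st()
fr={n:env.grab_frame(n) for n in ("scene","top")}; s=1950; out=[]
for n in fr:
    out.append(ortho(fr[n],(.627,-.205),-5.5,.07,.2,.15,s))
r=lambda i,x,y,w,h:cv2.resize(i[y:y+h,x:x+w],(390,292),interpolation=cv2.INTER_CUBIC)
cv2.imwrite("pics/o12.png",np.vstack([np.hstack(out),np.hstack([r(fr["scene"]["image"],165,255,150,140),r(fr["scene"]["image"],280,130,190,140)])]))
E
python3 a12.py
```

```text
t 93.8 pos [0.4202 0.1496 0.2497] F [0.223  0.1519 0.2922] open 0.3
```

View pics/o12.png

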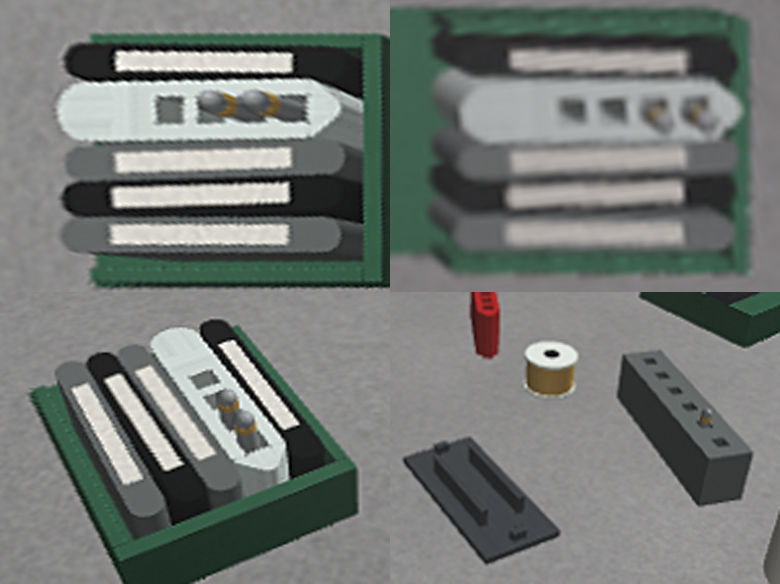

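```bash
python3 -c "
from workcell import env
env.close_job()"
```

```text
the job is handed in; nothing more can be done
```

I changed over the holders, filed the magazine in the rack and handed the job in at about 94 s of the 210 s allowed. My last checks showed nothing wrong.

- **Holders:** There was one worn holder, which I moved from the magazine to a free pocket of the drain block. There were two full-length holders in the block, and I moved them into the magazine pockets at x = +48 and +27. Each went down at the first try. I let go of them about 1 mm above the pocket floor.
- **Cradle:** It was knocked about 12 mm aside midway. I spotted this in a picture check, measured the shift again, and then carried on.
- **Filing:** I lifted the magazine straight out of the cradle and lowered it to the rack floor. I eased it nose first into the middle of the gap, then pushed its tail home with the closed fingers. It stopped solid, with no further movement as the push rose to about 37 N (about 50 N in all).
- **Last pictures:** All four cases were still standing and the magazine was between them. Its end was level with the cases or about 1.5 mm further in. The worn holder was in the block. The spool and the empty cradle were undisturbed.
- **Checks that disagreed:**
  - The two cameras differed by 4–7 mm along x. I used their average, and confirmed or corrected it by feeling for the block pockets and one magazine pocket with a gripped holder.
  - The first advance into the gap tripped my 15 N force limit because the magazine was pressing on the rack floor. I raised it about 1.5 mm, and it then went in without tripping the limit.

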